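Load the parts carrier and snap in its keeper bar

ROBOT

A 6-joint arm with a two-finger parallel gripper is mounted at the origin on the work surface; the furniture and walls round the work are solid. World frame = base frame: x ahead of the robot, y to its left, z up, the work surface at z = 0. Lengths are in mm, angles in rad, forces in N, time in s.
With the tool pointing down it reaches from about 350 to 975 mm from the base axis. Payload 7.1 kg.
Tool frame: the origin (TCP) lies midway between the tips of the shut fingers; the grasp point (between the pads) lies 19 mm behind it (ctrl.grip_depth is the distance from the TCP to the grasp point, in mm); z points along the fingers, y is the line along which they close (so a half turn about z gives the same grasp; the last joint's range is limited). The gripper opens to 88 mm and grips with 3 to 60 N. Pads are 20 mm wide; open, the fingers measure 115 mm over their backs; the gripper's body (75 mm by 178 mm) begins 61 mm behind the grasp point.
Start: joints at [-1.347, 0.423, 1.63, -0, 1.089, -0.019], TCP at [150.283, -606.646, 222.675] pointing down, gripper open.
Joint ranges: [-3, 3], [-0.9, 2.11], [0.09, 2.58], [-1.31, 4.45], [0.11, 2.69], [-2.54, 2.54]. Speed limits (rad/s): [2.39, 2.39, 3.01, 3.14, 3.14, 3.14].

INTERFACE

Orientations are given as a rotation vector (axis times angle).
In Python, from workcell import ctrl, cams gives the robot as it stands.
- The arm moves only by the tool move_arm, never from a script. Its argument "steps" is a list of rows, each a list of 3 entries, a list of its own where there are three numbers: the shift along the tool's x, y, z in units of 25 mm (1.0 is 25 mm), then the turn about the tool's z in units of 5 degrees (1.0 is 5 degrees), then the closure, from 0 (fully open) to 1 (shut). A call has 1 to 20 rows; each row shifts and turns the commanded pose from where the row before left it, along the tool's axes as they then stand; what a row does not reach is not made up. A row lasts 1/12 s, in which the tool goes at most 41.7 mm and 7.16 degrees, less where a joint would pass 70% of its speed; a pose out of reach is approached as far as the arm can. A call is refused whole if a number of a shift passes 1 or a number of a turn 1, either way. A call with a gripper value outside its range is refused whole. The fingers move at their own pace and stop on an object; the grip force is fixed at half the most. Time passes only in rows, so rows that do not move let the fingers close. It gives the time, the measured TCP pose, the force, the opening and the grip force at its end, in the units of the state.
- ctrl.get_obs(): the state, without advancing time (a new reading comes with each control period).
- cams.get_image(name): name is "side" or "top"; returns a dict with "image" (384x512x3 uint8, red, green, blue), "camera_matrix" (3x3 intrinsics, pixels), "xyz" and "rotation" of the camera in the world. Camera axes: x right, y down, z forward; pixel columns grow to the right and rows downward; lengths in mm; the calibration is good to about 2 mm. A picture is of the moment at which its call begins. There is no depth.
- ctrl.close_job(): hands the job in; it is judged then, once.
Trained networks look in the newest picture that a camera, given by its name, has taken for a name from the list of things; names that differ only in an ending like _2 or _b are one class to them, and where a whole thing is asked for, a point or a joint stands for the part that bears it (a point fixed in the world has none). Each returns a list of dicts, best first, with "p" (0 to 1); they miss things now and then, are a little off and sometimes report something else, mostly with a low value. They report only what shows in the picture. A call takes as long as a camera call.
- cams.boxes_of(camera, thing): "rect" ([centre column, centre row, width, height] in pixels, round what is visible of it).
- cams.cut_out(camera, thing): "pixels" (384x512 bool, what is visible of it) and "rect" ([centre column, centre row, width, height] in pixels, round what is visible of it).
The state is a dict: "t": time; "qpos": joint angles; "qvel": joint speeds; "joint_torque": joint torques, N m; "ee_pos": TCP position; "orientation": TCP orientation; "ft_force": force on the tool from outside, world axes, zero at the start; "moment": the same for the moment, N m; "width": finger opening in mm; "grasp_force": force on a finger pad.
Only numpy, scipy, OpenCV 4.12 (cv2) and the standard library are available. Lean on these libraries where they do the work, as an engineer would, in place of code of your own. Each camera call takes 0.05 s, during which the arm holds its last target. There are 200 camera calls.

TASK

Load the grey parts carrier: lift the tablet bottle and the small printed carton over its front lip and stand them upright on its floor, the bottle in the wide side bay and the carton in the narrow side bay, leaving the middle bay empty. Then press the loose metal keeper bar down between the carrier's two spring clips until it snaps in and lies fully down on its seats. Leave the other things on the table where they are.

Things in the scene. Friction and masses are not known exactly. Their poses are not given: they have to be found in the camera images.
- carrier: Grey metal carrier fixed to the table, 136 (x) x 200 (y) mm; origin: centre of its underside; x runs from its front (lip, clips) to its back. Bay floors 16 mm up; 4 mm front lip (rear face x -36), back wall (x +58) and 3 mm side walls all end 62 mm up. Bays in y: carton -67 to -29, middle -26 to 26, bottle 29 to 87. Only the bar's clips and seats (x -52, |y| 70 to 101) stand higher, to 101 mm.
- bottle_bay (a point): Centre of the floor of the wide bay (left seen from the front, 58 mm wide in y, 94 mm deep in x), axes as the carrier's: where the bottle shall stand, anywhere on this floor.
- carton_bay (a point): Centre of the floor of the narrow bay (right seen from the front, 38 mm wide in y, 94 mm deep in x), axes as the carrier's. The carton fits only with its thickness along the carrier's y.
- bar_seat (a point): Where the keeper bar's centre lies once snapped in: x -52, y 0, z 76 mm of the carrier, axes as the carrier's. The bar lies along y on two flat seats 68 mm up, in 20 mm wide notches with flared mouths. Pressing it down takes 6 to 12 N: its ends spread the two spring clips, which close over them. At the bar's middle fingers have room before and behind it, down to the lip's top.
- clip_left (a joint): Hinge of the sprung steel leaf at the +y end: 0 rad closed; it swings outwards about 0.1 while the bar passes and springs back. The leaf's upper part leans outwards as a lead-in: the two leaves stand 190 mm apart at their tops, 168 mm at the noses, which lie 10 mm above the seated bar's axis.
- clip_right (a joint): Hinge of the spring leaf at the -y end, likewise.
- keeper_bar: Loose aluminium bar, 176 mm long (y), 16 x 16 mm square section with chamfered ends (the last 13 mm are round, coned to a 5 mm tip over the last 4 mm), 90 g, lying on the table; origin in the middle of its underside.
- bar_mid (a point): Centre of the keeper bar, 8 mm above its underside; axes as the bar's (y along it). Either end may go either way.
- bottle: White tablet bottle standing upright, 40 mm diameter, 88 mm tall, cap (38 mm diameter) from 72 mm up, 74 g; origin at the centre of its underside.
- carton: Small printed carton standing upright, 24 mm thick (x), 78 mm wide (y), 112 mm tall (z), 62 g; origin at the centre of its underside. Either face may point either way in its bay.
- glue_stick: Bystander: standing yellow glue stick with dark cap, 28 mm diameter, 90 mm tall; origin at the centre of its underside.
- box_cutter: Bystander: yellow box cutter lying flat, 24 x 150 x 14 mm, long along its y; origin at the centre of its underside.
- label_roll: Bystander, fixed: thick white roll lying flat, 80 mm diameter, 50 mm high; origin at the centre of its underside.
- stapler: Bystander: blue stapler, 30 x 129 x 43 mm, long along its y; origin at the centre of its underside.
- thin_roll: Bystander, fixed: thin roll of tape lying flat, 86 mm diameter, 18 mm high; origin at the centre of its underside.

How it is judged (in metres and radians):
On the way, in this order (a step that is already met when the one before it is completed fails the run):
1. bottle and carton stand released in their bays behind the lip (x of bottle in the frame of bottle_bay between -0.03 and 0.03 m and y of bottle in the frame of bottle_bay between -0.012 and 0.012 m and z of bottle in the frame of bottle_bay between -0.004 and 0.005 m and x of carton in the frame of carton_bay between -0.012 and 0.012 m and y of carton in the frame of carton_bay between -0.01 and 0.01 m and z of carton in the frame of carton_bay between -0.004 and 0.005 m and angle between each of bottle, carton's own z axis and vertical below 0.12 rad and contact force between each of bottle, carton and the fingers below 0.05 N), for 0.2 s.
2. the keeper bar is snapped in on its seats (x of bar_mid in the frame of bar_seat between -0.005 and 0.005 m and y of bar_mid in the frame of bar_seat between -0.005 and 0.005 m and z of bar_mid in the frame of bar_seat between -0.003 and 0.003 m and angle between the y axis of keeper_bar and the y axis of carrier, either way round below 0.06 rad), for 0.2 s.
At the end, for the whole second after the job is handed in: Bottle in the wide and carton in the narrow bay, both upright within 0.12 rad, on the floor (5 mm); keeper bar within 5 mm sideways and 3 mm in height of its seat, within 0.06 rad of the carrier's y; all at rest (all of step 2 and x of bottle in the frame of bottle_bay between -0.03 and 0.03 m and y of bottle in the frame of bottle_bay between -0.012 and 0.012 m and z of bottle in the frame of bottle_bay between -0.004 and 0.005 m and x of carton in the frame of carton_bay between -0.012 and 0.012 m and y of carton in the frame of carton_bay between -0.01 and 0.01 m and z of carton in the frame of carton_bay between -0.004 and 0.005 m and angle between each of bottle, carton's own z axis and vertical below 0.12 rad and linear speed of each of bottle, carton, keeper_bar below 0.02 m/s); the robot touches nothing.
It fails at once if the glue stick is moved by more than 30 mm (distance of glue_stick from where it was at the start of the episode above 0.03 m).
It fails at once if the stapler is moved by more than 30 mm (distance of stapler from where it was at the start of the episode above 0.03 m).
It fails at once if the box cutter is moved by more than 30 mm (distance of box_cutter from where it was at the start of the episode above 0.03 m).
It also fails if it takes over 70 s, if anything falls off the work surface, if the arm or the gripper's body presses on something with over 40 N, if the wrist force passes 120 N, or if a joint passes its speed limit or range.

## Working session

There is one attempt and no reset: what is moved stays moved. The work goes in short steps, Python scripts to look and compute and a tool call to move; the robot and the scene stay as the last step left them, time stands still between calls to the robot, and variables do not carry over. Pictures are saved under pics/ and viewed, at most 10 in all, crops included, and the job is handed in when it is done.

Besides the shell and the picture viewer there is one more tool, called after ">>>" in YAML: its name, and indented under it one key for each argument. move_arm: Moves the arm, as the interface text tells. Its arguments: {"type":"object","properties":{"steps":{"type":"array"}},"required":["steps"]}

```bash
mkdir -p pics
cat > h.py <<'E'
import numpy as np, cv2
from workcell import ctrl, cams
def ray(im,u,v):
    K=im["camera_matrix"];R=np.array(im["rotation"])
    if R.shape!=(3,3): R=cv2.Rodrigues(R.astype(float))[0]
    return R@np.linalg.solve(np.array(K),[u,v,1.0])
def at_z(im,u,v,z):
    d=ray(im,u,v);c=np.array(im["xyz"]);return c+d*(z-c[2])/d[2]
def proj(im,P):
    R=np.array(im["rotation"])
    if R.shape!=(3,3): R=cv2.Rodrigues(R.astype(float))[0]
    q=np.array(im["camera_matrix"])@(R.T@(np.array(P,float)-np.array(im["xyz"])))
    return q[:2]/q[2]
E
python3 - <<'E'
from h import *
np.set_printoptions(precision=1,suppress=True)
for c in("top","side"):
    im=cams.get_image(c);cv2.imwrite(f"pics/{c}0.png",im["image"][:,:,::-1])
    print(c,im["xyz"],np.array(im["rotation"]).tolist(),np.array(im["camera_matrix"]).tolist())
    for t in("carrier","keeper_bar","bottle","carton","glue_stick","box_cutter","label_roll","stapler","thin_roll","clip_left"):
        for r in cams.cut_out(c,t)[:2]:
            m=r["pixels"];n=m.sum()
            if not n: continue
            rr=cv2.minAreaRect(np.argwhere(m)[:,::-1].astype(np.float32))
            print(t,round(r["p"],2),np.array(r["rect"]),n,"minrect",np.array(cv2.boxPoints(rr)).ravel(),at_z(im,*rr[0],0))
print(ctrl.get_obs())
E
```

```text
top [ 312.6   16.  1021.2] [-2.1416048314570744, 2.099385939061913, -0.20220286538429552] [[366.9103911494829, 0.0, 252.709756178269], [0.0, 366.9103911494829, 188.4225322795528], [0.0, 0.0, 1.0]]
carrier 0.85 [216.4 147.8  75.2  55. ] 3609 minrect [173.  127.  249.2 118.5 254.9 170.5 178.8 178.9] [625.  133.5  -0. ]
keeper_bar 0.96 [238.8 215.1  64.6  10.9] 371 minrect [206.4 213.7 207.2 207.5 268.4 215.7 267.6 221.9] [434.6  60.3   0. ]
bottle 0.82 [327.5 207.8  19.6  15.8] 281 minrect [314.5 209.5 329.  195.  340.  206.  325.5 220.5] [ 459.2 -191.2    0. ]
carton 0.69 [383.5 182.8  42.8  33.8] 776 minrect [357.9 184.8 367.1 163.9 403.1 179.9 393.9 200.8] [ 535.  -344.1    0. ]
carton 0.38 [303.6 135.   13.5  18.2] 180 minrect [293.4 141.2 302.2 123.6 311.4 128.2 302.6 145.8] [ 672.8 -122.8    0. ]
glue_stick 0.51 [304.2 134.2  10.4  16.1] 168 minrect [294.  141.  302.6 123.8 311.4 128.2 302.8 145.4] [ 673.1 -123.6    0. ]
box_cutter 0.87 [166.6 230.   42.5  42.4] 448 minrect [141.2 219.1 146.4 212.  189.8 243.8 184.6 250.9] [383.9 258.2  -0. ]
box_cutter 0.72 [236.1 214.4  63.4  1
[... 2265 characters left out ...]
] 703 minrect [263.4 167.6 266.7 127.7 287.2 129.4 283.9 169.3] [ 553.  -427.4    0. ]
thin_roll 0.94 [193.3 334.9  48.   47.5] 844 minrect [171. 314. 217. 314. 217. 360. 171. 360.] [482.6 338.9   0. ]
clip_left 0.51 [190.8 253.6  10.9  22.1] 131 minrect [185. 244. 192. 244. 192. 263. 185. 263.] [595.2 148.6   0. ]
{'t': 1.1, 'qpos': array([-1.3,  0.4,  1.6, -0. ,  1.1, -0. ]), 'qvel': array([ 0.,  0.,  0.,  0., -0.,  0.]), 'joint_torque': array([  0. , -54.5, -27.4,   0.1,   0. ,  -0. ]), 'ee_pos': array([ 150.3, -606.7,  222.7]), 'orientation': array([ 3.1,  0.4, -0. ]), 'ft_force': array([-0.1, -0. , -0.1]), 'moment': array([-0.,  0., -0.]), 'grasp_force': 0.0, 'width': 87.46360285974723}
```

Run:
```python
import cv2
a=cv2.imread("pics/top0.png")[105:285,120:420];cv2.imwrite("pics/topv.png",cv2.resize(a,(800,480),interpolation=cv2.INTER_CUBIC))
a=cv2.imread("pics/side0.png")[115:355,120:360];cv2.imwrite("pics/sidev.png",cv2.resize(a,(600,600),interpolation=cv2.INTER_CUBIC))
```

```text
(no output)
```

View pics/topv.png

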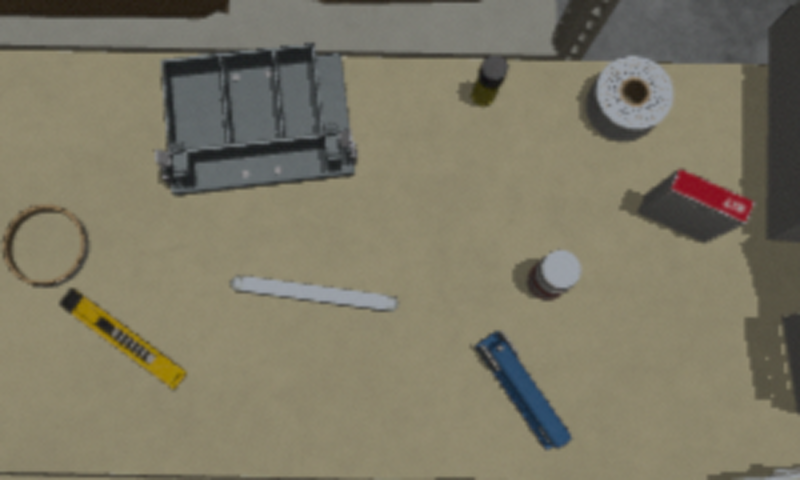

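View pics/sidev.png

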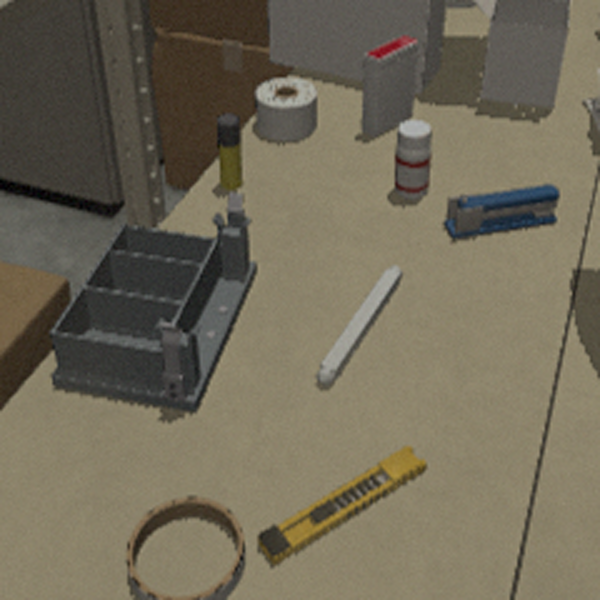

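```bash
cat > fit.py <<'E'
from h import *
from scipy.optimize import minimize
S=4
def box(x0,x1,y0,y1,z0,z1): return np.array([[x,y,z] for x in(x0,x1) for y in(y0,y1) for z in(z0,z1)],float)
def cyl(r,z0,z1): return np.array([[r*np.cos(a),r*np.sin(a),z] for a in np.linspace(0,2*np.pi,24,False) for z in(z0,z1)])
M={"carrier":[box(-68,68,-100,100,0,14),box(-40,60,-70,90,0,62),box(-58,-46,70,101,0,95),box(-58,-46,-101,-70,0,95)],
"keeper_bar":[box(-8,8,-75,75,0,16),box(-4,4,-88,88,4,12)],"bottle":[cyl(20,0,70),cyl(19,70,88)],"carton":[box(-12,12,-39,39,0,112)]}
def seg(im,mask,roi):
    x0,y0,x1,y1=roi
    big=cv2.resize(im["image"][y0:y1,x0:x1],None,fx=S,fy=S,interpolation=cv2.INTER_CUBIC)
    m=cv2.resize(mask[y0:y1,x0:x1].astype(np.uint8),None,fx=S,fy=S,interpolation=cv2.INTER_NEAREST)
    k=lambda n:np.ones((n*2*S+1,)*2,np.uint8)
    g=np.where(m>0,3,2).astype(np.uint8);g[cv2.dilate(m,k(3))==0]=0;g[cv2.erode(m,k(1))>0]=3
    cv2.grabCut(big,g,None,np.zeros((1,65)),np.zeros((1,65)),4,cv2.GC_INIT_WITH_MASK)
    return (g==1)|(g==3)
def render(im,parts,p,roi,shape,z=0):
    out=np.zeros(shape,np.uint8);c,s=np.cos(p[2]),np.sin(p[2])
    for P in parts:
        Q=np.c_[p[0]+c*P[:,0]-s*P[:,1],p[1]+s*P[:,0]+c*P[:,1],P[:,2]+z]
        uv=np.array([proj(im,q) for q in Q]);uv=(uv-roi[:2]+.5)*S-.5
        h=cv2.convexHull(uv.astype(np.float32))
        cv2.fillConvexPoly(out,np.round(h*16).astype(np.int32),1,shift=4)
    return out>0
def fit(name,views,p0,yaw=True,z=0):
    def cost(q,vs=views):
        p=[q[0],q[1],q[2]/100 if yaw else p0[2]]
        return sum(1-(a:=render(im,M[name],p,roi,sg.shape,z))[sg].sum()/max(1,(a|sg).sum()) for im,sg,roi in vs)
    st=np.array([p0[0],p0[1],p0[2]*100]);f=lambda vs,x:minimize(cost,x,args=(vs,),method="Nelder-Mead",options=dict(initial_simplex=x+np.r_[np.zeros((1,3)),15*np.eye(3)],xatol=.05,fatol=1e-5))
    r=f(views,st);r=f(views,r.x)
    out=[(r.x/[1,1,100],r.fun/len(views))]
    for v in views:
        s=f([v],r.x);out.append((s.x/[1,1,100],s.fun))
    return out
def view(c,t,idx=0):
    im=cams.get_image(c);r=cams.cut_out(c,t)
    return im,r
E
cat > run1.py <<'E'
from fit import *
np.set_printoptions(precision=3,suppress=True)
G={"carrier":(625,130,.05),"keeper_bar":(436,60,-.15),"bottle":(455,-180,0),"carton":(545,-325,-.4)}
ims={c:cams.get_image(c) for c in("top","side")};res={}
for n,p0 in G.items():
    vs=[]
    for c,im in ims.items():
        e=proj(im,[p0[0],p0[1],40])
        rs=[r for r in cams.cut_out(c,n) if np.hypot(*(np.array(r["rect"][:2])-e))<25]
        if not rs: print("none",n,c);continue
        u,v,w,h=rs[0]["rect"];roi=[int(u-w/2-15),int(v-h/2-15),int(u+w/2+15),int(v+h/2+15)]
        vs.append((im,seg(im,rs[0]["pixels"],roi),roi))
    if n=="carton": p0=min([fit(n,vs,(p0[0],p0[1],y),True)[0] for y in(-.4,-1.97)],key=lambda a:a[1])[0]
    o=fit(n,vs,p0,n!="bottle");res[n]=o[0][0]
    for q in o: print(n,q)
K=[ [int(v) for v in 0*np.arange(2)] ]
for c,im in ims.items():
    A=cv2.resize(im["image"][:,:,::-1],None,fx=4,fy=4,interpolation=cv2.INTER_CUBIC)
    for n,p in res.items():
        for P in M[n]:
            sh=A.shape[:2];m=render(im,[P],p,(0,0),sh)
            cv2.drawContours(A,cv2.findContours(m.astype(np.uint8),0,2)[0],-1,(0,255,0),1)
    p=res["carrier"];cs,sn=np.cos(p[2]),np.sin(p[2])
    for z,y0,y1 in((62,-67,-29),(62,-26,26),(62,29,87)):
        q=[((proj(im,[p[0]+cs*x-sn*y,p[1]+sn*x+cs*y,z])+.5)*4).astype(int) for x,y in((-36,y0),(-36,y1),(58,y1),(58,y0))]
        cv2.polylines(A,[np.array(q)],True,(0,0,255),1)
    if c=="top": T=[A[440:740,660:1060],A[750:900,800:1100],A[760:900,1220:1400],A[640:840,1380:1640]]
    else: T=[A[640:1200,500:960],A[840:1100,940:1160],A[630:800,1080:1200],A[490:700,1020:1180]]
    cv=np.zeros((600,800,3),np.uint8);x=y=0
    if c=="top": pl=[(0,0),(0,300),(300,300),(400,0)]
    else: pl=[(0,0),(460,0),(460,260),(600,260)]
    for t,(x,y) in zip(T,pl): cv[y:y+t.shape[0],x:x+t.shape[1]]=t
    cv2.imwrite(f"pics/fit_{c}.png",cv)
E
python3 run1.py
```

```text
carrier (array([618.282, 125.1  ,   0.141]), np.float64(0.052816149613512275))
carrier (array([617.139, 126.987,   0.137]), np.float64(0.048818088386433756))
carrier (array([619.51 , 124.152,   0.138]), np.float64(0.04601846704540835))
keeper_bar (array([434.494,  62.541,  -0.119]), np.float64(0.11436813702400755))
keeper_bar (array([433.562,  59.235,  -0.117]), np.float64(0.11928004881025012))
keeper_bar (array([435.092,  61.59 ,  -0.117]), np.float64(0.07790712549571444))
none bottle side
bottle (array([ 451.701, -180.835,    0.082]), np.float64(0.07234314980793854))
bottle (array([ 451.701, -180.835,    0.082]), np.float64(0.07234314980793854))
carton (array([ 523.018, -321.12 ,   -0.41 ]), np.float64(0.07136214216644055))
carton (array([ 522.974, -321.053,   -0.41 ]), np.float64(0.044367759428148856))
carton (array([ 523.596, -323.872,   -0.429]), np.float64(0.0916269251817684))
```

View pics/fit_top.png

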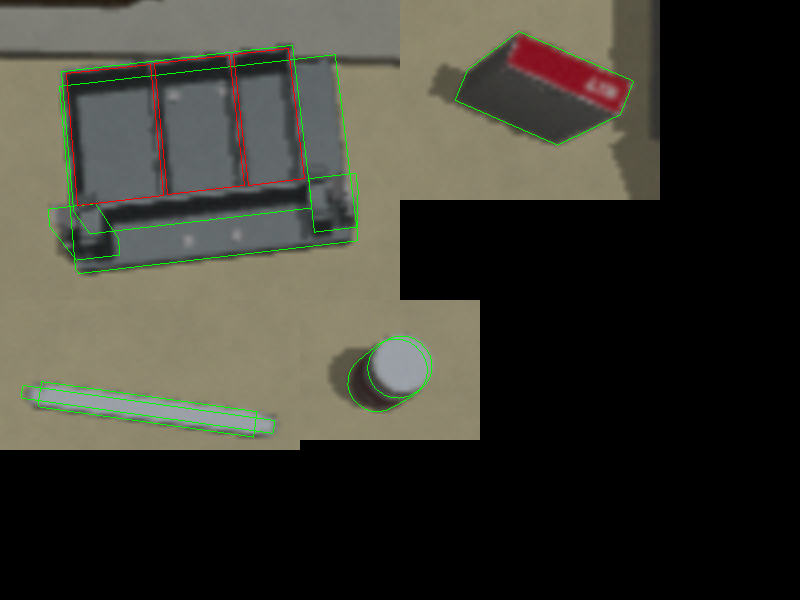

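View pics/fit_side.png

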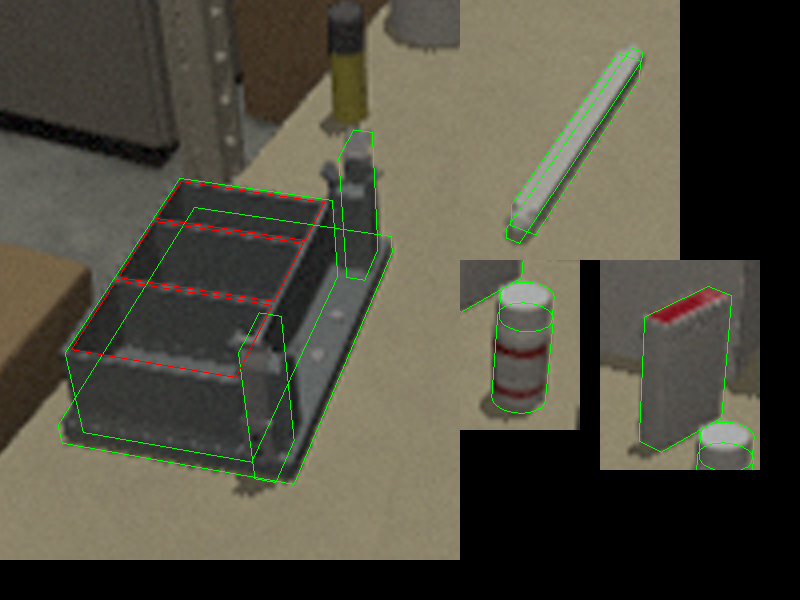

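Run:
```python
from h import *
from scipy.spatial.transform import Rotation as Ro
o=ctrl.get_obs();print(np.round(Ro.from_rotvec(o["orientation"]).as_matrix(),3),o["qpos"])
```

```text
[[ 0.971  0.24   0.   ]
 [ 0.24  -0.971  0.   ]
 [ 0.    -0.    -1.   ]] [-1.34702241e+00  4.23112890e-01  1.62990532e+00  2.15450183e-05
  1.08860580e+00 -1.90091696e-02]
```

Run:
```python
import cv2,numpy as np
a=cv2.imread("pics/top0.png")[100:384,330:512];b=cv2.imread("pics/side0.png")[0:240,230:512]
c=np.zeros((600,800,3),np.uint8);a=cv2.resize(a,None,fx=2,fy=2);b=cv2.resize(b,None,fx=1.5,fy=1.5)
c[:568,:364]=a;c[:360,370:370+423]=b;cv2.imwrite("pics/right.png",c)
from h import *
im=cams.get_image("top")
for u,v in((409,170),(412,220),(440,300)): print(at_z(im,u,v,0))
```

```text
[ 572.89347237 -427.41102447    0.        ]
[ 429.39618258 -427.01274084    0.        ]
[ 2.15896669e+02 -4.88569753e+02 -1.13686838e-13]
```

View pics/right.png

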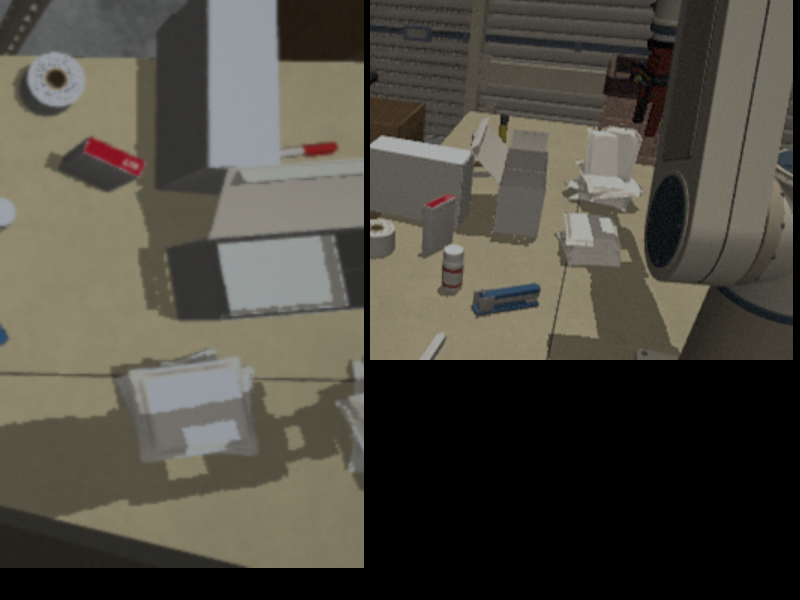

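>>> move_arm:
  steps:
    - [[0,0,0],0.6,0]
    - [[0,0,0],0.58,0]
    - [[0.5,-0.945,0],0,0]
    - [[0.5,-0.945,0],0,0]
    - [[0.5,-0.945,0],0,0]
    - [[0.5,-0.945,0],0,0]
    - [[0.5,-0.945,0],0,0]
    - [[0.5,-0.945,0],0,0]
    - [[0.5,-0.945,0],0,0]
    - [[0.5,-0.945,0],0,0]
    - [[0.5,-0.945,0],0,0]
    - [[0.5,-0.945,0],0,0]
    - [[0.5,-0.945,0],0,0]
    - [[0,0,0],0,0]

```text
t: 2.82
ee_pos: [250.4, -326.4, 222.5]
orientation: [-3.132, -0.222, 0.001]
ft_force: [-0.5, -0.1, 0.4]
width: 87.9
grasp_force: 0.0
```

>>> move_arm:
  steps:
    - [[0.88,-0.476,0],0,0]
    - [[0.88,-0.476,0],0,0]
    - [[0.88,-0.476,0],0,0]
    - [[0.88,-0.476,0],0,0]
    - [[0.88,-0.476,0],0,0]
    - [[0.88,-0.476,0],0,0]
    - [[0.88,-0.476,0],0,0]
    - [[0.88,-0.476,0],0,0]
    - [[0.88,-0.476,0],0,0]
    - [[0.88,-0.476,0],0,0]
    - [[0,0,1],0,0]
    - [[0,0,1],0,0]
    - [[0,0,1],0,0]
    - [[0,0,1],0,0]
    - [[0,0,0],0,0]

```text
t: 4.07
ee_pos: [449.1, -180.8, 119.0]
orientation: [-3.131, -0.219, 0.009]
ft_force: [-0.7, 0.3, 0.2]
width: 87.7
grasp_force: 0.0
```

```bash
cat > to.py <<'E'
import sys
from h import *
from scipy.spatial.transform import Rotation as Ro
o=ctrl.get_obs();R=Ro.from_rotvec(o["orientation"]).as_matrix()
psi=np.arctan2(R[1,0],R[0,0])
print("t%.2f"%o["t"],"tcp",np.round(o["ee_pos"],1),"psi %.4f"%psi,"tilt",np.round(R[2,:2],3),"q",np.round(o["qpos"],2),"w %.1f g %.1f"%(o["width"],o["grasp_force"]),"f",np.round(o["ft_force"],1))
if len(sys.argv)>3:
    a=[float(v) for v in sys.argv[1:]];p=a[3] if len(a)>3 else psi
    print("turn units",round(-np.degrees(p-psi)/5,3))
    c,s=np.cos(p),np.sin(p);d=np.array(a[:3])-o["ee_pos"]
    print("shift units after turn",np.round(np.array([c*d[0]+s*d[1],s*d[0]-c*d[1],-d[2]])/25,3))
E
python3 to.py 451.7 -181 51 0.139
```

```text
t4.07 tcp [ 449.1 -180.8  119. ] psi 0.1400 tilt [-0.006 -0.003] q [-0.41  0.38  2.   -0.    0.76  1.02] w 87.7 g 0.0 f [-0.7  0.3  0.2]
turn units 0.011
shift units after turn [0.103 0.021 2.722]
```

>>> move_arm:
  steps:
    - [[0,0,0.7],0,0]
    - [[0,0,0.7],0,0]
    - [[0,0,0.7],0,0]
    - [[0,0,0.7],0,0]
    - [[0,0,0],0,0]
    - [[0,0,0],0,0]

```text
t: 4.57
ee_pos: [451.7, -182.0, 53.1]
orientation: [-3.134, -0.219, 0.001]
ft_force: [1.1, 0.8, 0.2]
width: 87.8
grasp_force: 0.0
```

```bash
python3 to.py 451.7 -181 51 0.139
```

```text
t4.57 tcp [ 451.7 -182.    53.1] psi 0.1396 tilt [-0.001 -0.   ] q [-0.41  0.51  2.03 -0.    0.61  1.02] w 87.8 g 0.0 f [1.1 0.8 0.2]
turn units 0.007
shift units after turn [ 0.007 -0.038  0.085]
```

>>> move_arm:
  steps:
    - [[0,0,0.1],0,0.3]
    - [[0,0,0],0,1]
    - [[0,0,0],0,1]
    - [[0,0,0],0,1]
    - [[0,0,0],0,1]
    - [[0,0,0],0,1]
    - [[0,0,0],0,1]
    - [[0,0,0],0,1]
    - [[0,0,-0.5],0,1]
    - [[0,0,-1],0,1]
    - [[0,0,-1],0,1]
    - [[0,0,-1],0,1]
    - [[0,0,-1],0,1]
    - [[0,0,-0.5],0,1]
    - [[0,0,0],0,1]
    - [[0,0,0],0,1]

```text
t: 5.9
ee_pos: [451.6, -181.7, 175.4]
orientation: [3.133, 0.219, 0.002]
ft_force: [-0.0, 0.3, -0.9]
width: 39.1
grasp_force: 29.8
```

```bash
python3 - <<'E'
import numpy as np
p=(618.3,125.5,.139);c,s=np.cos(p[2]),np.sin(p[2])
for n,x,y in(("bot",11,58),("car",11,-48),("bar",-52,0)): print(n,p[0]+c*x-s*y,p[1]+s*x+c*y)
E
python3 to.py 620.4 184.5 170 0.139
```

```text
bot 621.1578414017492 184.4646736828285
car 635.8444412801491 79.48703899804536
bar 566.8015377018045 118.29525288984156
t5.90 tcp [ 451.6 -181.7  175.4] psi 0.1398 tilt [0.001 0.001] q [-0.41  0.29  1.97 -0.    0.88  1.02] w 39.1 g 29.8 f [-0.   0.3 -0.9]
turn units 0.009
shift units after turn [  8.715 -13.572   0.216]
```

>>> move_arm:
  steps:
    - [[0.62,-0.97,0],0,1]
    - [[0.62,-0.97,0],0,1]
    - [[0.62,-0.97,0],0,1]
    - [[0.62,-0.97,0],0,1]
    - [[0.62,-0.97,0],0,1]
    - [[0.62,-0.97,0],0,1]
    - [[0.62,-0.97,0],0,1]
    - [[0.62,-0.97,0],0,1]
    - [[0.62,-0.97,0],0,1]
    - [[0.62,-0.97,0],0,1]
    - [[0.62,-0.97,0],0,1]
    - [[0.62,-0.97,0],0,1]
    - [[0.62,-0.97,0],0,1]
    - [[0.62,-0.97,0],0,1]
    - [[0,0,0],0,1]
    - [[0,0,0],0,1]
    - [[0,0,0],0,1]

```text
t: 7.32
ee_pos: [617.7, 184.1, 173.2]
orientation: [3.133, 0.22, -0.005]
ft_force: [-0.3, -0.8, -0.0]
width: 39.1
grasp_force: 29.8
```

```bash
python3 to.py 621.2 184.5 67 0.139
```

```text
t7.32 tcp [617.7 184.1 173.2] psi 0.1401 tilt [-0.004  0.001] q [ 0.27  0.51  1.62 -0.    1.02  1.7 ] w 39.1 g 29.8 f [-0.3 -0.8 -0. ]
turn units 0.013
shift units after turn [1.410e-01 4.000e-03 4.249e+00]
```

>>> move_arm:
  steps:
    - [[0.05,0,0.8],0,1]
    - [[0.05,0,0.8],0,1]
    - [[0,0,0.8],0,1]
    - [[0,0,0.8],0,1]
    - [[0,0,0.6],0,1]
    - [[0,0,0.3],0,1]
    - [[0,0,0],0,1]
    - [[0,0,0],0,1]
    - [[0,0,0],0,1]

```text
t: 8.07
ee_pos: [622.1, 184.8, 73.7]
orientation: [-3.134, -0.219, -0.002]
ft_force: [-0.2, -0.3, 0.4]
width: 38.8
grasp_force: 29.8
```

```bash
python3 to.py 621.2 184.5 67 0.139
```

```text
t8.07 tcp [622.1 184.8  73.7] psi 0.1392 tilt [ 0.001 -0.   ] q [ 0.27  0.64  1.65 -0.    0.84  1.7 ] w 38.8 g 29.8 f [-0.2 -0.3  0.4]
turn units 0.003
shift units after turn [-0.039  0.008  0.266]
```

>>> move_arm:
  steps:
    - [[0,0,0.1],0,1]
    - [[0,0,0.1],0,1]
    - [[0,0,0.06],0,1]
    - [[0,0,0],0,1]
    - [[0,0,0],0,1]
    - [[0,0,0],0,0.3]
    - [[0,0,0],0,0.3]
    - [[0,0,0],0,0.3]
    - [[0,0,0],0,0.3]
    - [[0,0,-0.4],0,0.3]
    - [[0,0,-1],0,0.3]
    - [[0,0,-1],0,0.3]
    - [[0,0,-1],0,0]
    - [[0,0,-1],0,0]
    - [[0,0,-0.5],0,0]
    - [[0,0,0],0,0]

```text
t: 9.4
ee_pos: [623.5, 185.7, 192.7]
orientation: [-3.133, -0.219, -0.01]
ft_force: [0.8, 0.3, 0.4]
width: 84.5
grasp_force: 0.0
```

```bash
python3 to.py 523 -321.3 200 0.139
python3 - <<'E'
from fit import *
np.set_printoptions(precision=3,suppress=True)
for c in("top","side"):
    im=cams.get_image(c);cv2.imwrite(f"pics/b_{c}.png",im["image"][:,:,::-1])
    e=proj(im,[621,184.5,60])
    for r in cams.cut_out(c,"bottle"):
        print(c,r["p"],r["rect"],e)
        if np.hypot(*(np.array(r["rect"][:2])-e))<25:
            u,v,w,h=r["rect"];roi=[int(u-w/2-15),int(v-h/2-15),int(u+w/2+15),int(v+h/2+15)]
            if c=="top": print(fit("bottle",[(im,seg(im,r["pixels"],roi),roi)],(621,184.5,0),False,16)[0])
A=cv2.imread("pics/b_top.png")[90:240,140:340];B=cv2.imread("pics/b_side.png")[140:310,110:310]
cv2.imwrite("pics/b_v.png",np.hstack([cv2.resize(A,(400,300)),cv2.resize(B,(400,300))]))
E
```

```text
t9.40 tcp [623.5 185.7 192.7] psi 0.1399 tilt [ 0.006 -0.001] q [0.27 0.49 1.6  0.   1.05 1.7 ] w 84.5 g 0.0 f [0.8 0.3 0.4]
turn units 0.01
shift units after turn [-6.793 19.527 -0.294]
side 0.94 [166.0, 238.3, 22.2, 25.4] [167.995 242.062]
side 0.61 [214.6, 196.4, 2.4, 6.1] [167.995 242.062]
```

View pics/b_v.png

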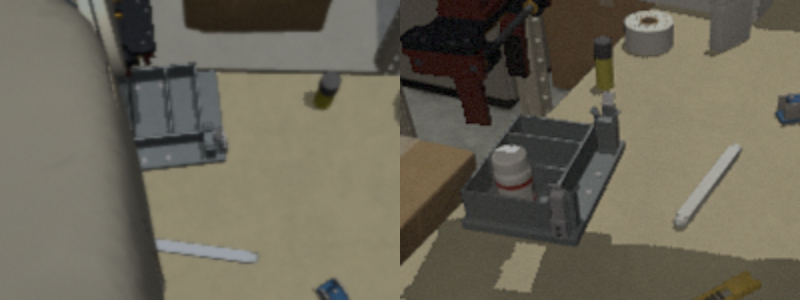

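>>> move_arm:
  steps:
    - [[0,0,-0.3],-0.98,0]
    - [[0,0,0],-0.98,0]
    - [[0,0,0],-0.98,0]
    - [[0,0,0],-0.98,0]
    - [[0,0,0],-0.98,0]
    - [[0,0,0],-0.98,0]
    - [[0,0,0],-0.98,0]
    - [[0,0,0],-0.98,0]
    - [[0,0,0],-0.98,0]
    - [[0,0,0],-0.98,0]
    - [[0,0,0],-0.98,0]
    - [[0,0,0],-0.92,0]
    - [[0,0,0],0,0]
    - [[0,0,0],0,0]

```text
t: 10.77
ee_pos: [620.8, 184.9, 194.6]
orientation: [-2.629, -1.719, 0.004]
ft_force: [-0.1, 0.8, -0.4]
width: 88.0
grasp_force: 0.0
```

```bash
python3 to.py 523 -321.3 200 1.161
```

```text
t10.77 tcp [620.8 184.9 194.6] psi 1.1584 tilt [-0.002 -0.002] q [0.27 0.49 1.6  0.   1.06 0.68] w 88.0 g 0.0 f [-0.1  0.8 -0.4]
turn units -0.03
shift units after turn [-20.131   4.479  -0.216]
```

>>> move_arm:
  steps:
    - [[-0.95,0.212,0],0,0]
    - [[-0.95,0.212,0],0,0]
    - [[-0.95,0.212,0],0,0]
    - [[-0.95,0.212,0],0,0]
    - [[-0.95,0.212,0],0,0]
    - [[-0.95,0.212,0],0,0]
    - [[-0.95,0.212,0],0,0]
    - [[-0.95,0.212,0],0,0]
    - [[-0.95,0.212,0],0,0]
    - [[-0.95,0.212,0],0,0]
    - [[-0.95,0.212,0],0,0]
    - [[-0.95,0.212,0],0,0]
    - [[-0.95,0.212,0],0,0]
    - [[-0.95,0.212,0],0,0]
    - [[-0.95,0.212,0],0,0]
    - [[-0.95,0.212,0],0,0]
    - [[-0.95,0.212,0],0,0]
    - [[-0.95,0.212,0],0,0]
    - [[-0.95,0.212,0],0,0]
    - [[-0.95,0.212,0],0,0]

```text
t: 12.43
ee_pos: [528.8, -293.8, 195.5]
orientation: [-2.629, -1.719, 0.001]
ft_force: [0.5, -0.5, -0.7]
width: 87.6
grasp_force: 0.0
```

>>> move_arm:
  steps:
    - [[-0.6,0.12,0],0,0]
    - [[-0.5,0.12,0],0,0]
    - [[0,0,0],0,0]
    - [[0,0,0],0,0]
    - [[0,0,0],0,0]

```text
t: 12.85
ee_pos: [524.0, -319.4, 195.9]
orientation: [-2.626, -1.722, 0.0]
ft_force: [0.1, -0.6, 0.1]
width: 87.8
grasp_force: 0.0
```

```bash
python3 to.py 523 -321.3 78 1.161
```

```text
t12.85 tcp [ 524.  -319.4  195.9] psi 1.1608 tilt [ 0.    -0.001] q [-0.57  0.44  1.68  0.    1.03 -0.16] w 87.8 g 0.0 f [ 0.1 -0.6  0.1]
turn units -0.002
shift units after turn [-0.086 -0.008  4.717]
```

>>> move_arm:
  steps:
    - [[-0.08,0,0.8],0,0]
    - [[0,0,0.9],0,0]
    - [[0,0,0.9],0,0]
    - [[0,0,0.9],0,0]
    - [[0,0,0.9],0,0]
    - [[0,0,0.45],0,0]
    - [[0,0,0],0,0]
    - [[0,0,0],0,0]
    - [[0,0,0],0,0.5]
    - [[0,0,0],0,0.7]
    - [[0,0,0],0,1]
    - [[0,0,0],0,1]
    - [[0,0,0],0,1]
    - [[0,0,0],0,1]
    - [[0,0,0],0,1]
    - [[0,0,0],0,1]
    - [[0,0,0],0,1]

```text
t: 14.27
ee_pos: [523.1, -322.2, 74.9]
orientation: [-2.627, -1.723, 0.0]
ft_force: [-0.4, 0.9, -0.0]
width: 31.6
grasp_force: 0.0
```

```bash
python3 to.py 523 -321.3 78 1.161
```

```text
t14.27 tcp [ 523.1 -322.2   74.9] psi 1.1607 tilt [ 0. -0.] q [-0.57  0.6   1.74  0.    0.8  -0.16] w 31.6 g 0.0 f [-0.4  0.9 -0. ]
turn units -0.003
shift units after turn [ 0.033 -0.02  -0.124]
```

>>> move_arm:
  steps:
    - [[0,0,0],0,1]
    - [[0,0,0],0,1]
    - [[0,0,0],0,1]
    - [[0,0,-0.4],0,1]
    - [[0,0,-0.8],0,1]
    - [[0,0,-0.9],0,1]
    - [[0,0,-0.9],0,1]
    - [[0,0,-0.9],0,1]
    - [[0,0,-0.9],0,1]
    - [[0,0,-0.5],0,1]
    - [[0,0,0],0,1]
    - [[0,0,0],0,1]

```text
t: 15.27
ee_pos: [523.2, -322.2, 207.8]
orientation: [2.626, 1.722, 0.001]
ft_force: [-0.4, -0.5, -2.0]
width: 23.5
grasp_force: 30.0
```

```bash
python3 to.py 635.8 79.5 90 0.139
```

```text
t15.27 tcp [ 523.2 -322.2  207.8] psi 1.1609 tilt [-0.     0.001] q [-0.57  0.42  1.67  0.    1.05 -0.16] w 23.5 g 30.0 f [-0.4 -0.5 -2. ]
turn units 11.71
shift units after turn [  6.685 -15.29    4.713]
```

>>> move_arm:
  steps:
    - [[0.8,0,0],0,1]
    - [[0.8,0,0],0,1]
    - [[0.8,0,0],0,1]
    - [[0.8,0,0],0,1]
    - [[0.8,0,0],0,1]
    - [[0,0,0],0.98,1]
    - [[0,0,0],0.98,1]
    - [[0,0,0],0.98,1]
    - [[0,0,0],0.98,1]
    - [[0,0,0],0.98,1]
    - [[0,0,0],0.98,1]
    - [[0,0,0],0.98,1]
    - [[0,0,0],0.98,1]
    - [[0,0,0],0.98,1]
    - [[0,0,0],0.98,1]
    - [[0,0,0],0.98,1]
    - [[0,0,0],0.93,1]
    - [[0,0,0],0,1]
    - [[0,0,0],0,1]

```text
t: 16.85
ee_pos: [562.2, -230.1, 205.8]
orientation: [-3.132, -0.222, 0.004]
ft_force: [0.6, 0.4, -0.7]
width: 23.7
grasp_force: 30.0
```

```bash
python3 to.py 635.8 79.5 90 0.139
python3 - <<'E'
from fit import *
np.set_printoptions(precision=3,suppress=True)
for c in("top",):
    im=cams.get_image(c);cv2.imwrite(f"pics/c_{c}.png",im["image"][:,:,::-1])
    im=cams.get_image("side");cv2.imwrite(f"pics/c_side.png",im["image"][:,:,::-1])
E
```

```text
t16.85 tcp [ 562.2 -230.1  205.8] psi 0.1413 tilt [-0.002 -0.001] q [-0.41  0.42  1.68  0.    1.04  1.02] w 23.7 g 30.0 f [ 0.6  0.4 -0.7]
turn units 0.027
shift units after turn [  4.631 -11.858   4.632]
```

>>> move_arm:
  steps:
    - [[0.356,-0.912,0],0.03,1]
    - [[0.356,-0.912,0],0,1]
    - [[0.356,-0.912,0],0,1]
    - [[0.356,-0.912,0],0,1]
    - [[0.356,-0.912,0],0,1]
    - [[0.356,-0.912,0],0,1]
    - [[0.356,-0.912,0],0,1]
    - [[0.356,-0.912,0],0,1]
    - [[0.356,-0.912,0],0,1]
    - [[0.356,-0.912,0],0,1]
    - [[0.356,-0.912,0],0,1]
    - [[0.356,-0.912,0],0,1]
    - [[0.356,-0.912,0],0,1]
    - [[0,0,0],0,1]
    - [[0,0,0],0,1]
    - [[0,0,0],0,1]
    - [[0,0,0],0,1]

```text
t: 18.37
ee_pos: [637.0, 78.0, 207.2]
orientation: [3.134, 0.214, -0.001]
ft_force: [-0.2, -0.5, -0.5]
width: 23.8
grasp_force: 30.0
```

```bash
python3 to.py 635.8 79.5 90 0.139
python3 - <<'E'
from fit import *
a=[]
for c in("top","side"):
    im=cams.get_image(c);A=im["image"][:,:,::-1];cv2.imwrite(f"pics/d_{c}.png",A)
    a.append(cv2.resize(A[80:260,120:330] if c=="top" else A[120:300,110:320],(400,343),interpolation=cv2.INTER_CUBIC))
cv2.imwrite("pics/d_v.png",np.hstack(a))
E
```

```text
t18.37 tcp [637.   78.  207.2] psi 0.1361 tilt [-0.001  0.   ] q [ 0.1   0.46  1.6  -0.    1.08  1.54] w 23.8 g 30.0 f [-0.2 -0.5 -0.5]
turn units -0.033
shift units after turn [-0.038 -0.067  4.688]
```

View pics/d_v.png

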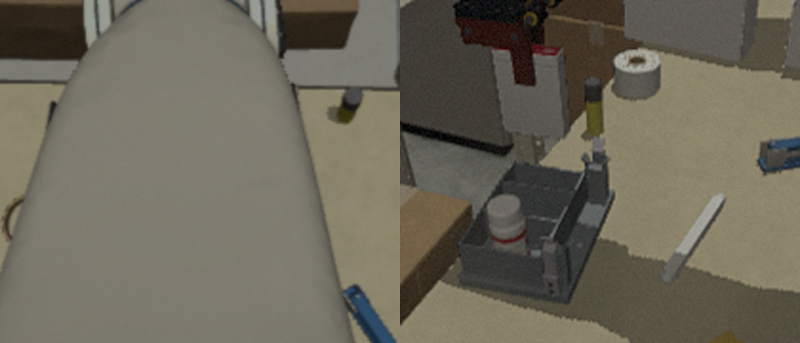

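>>> move_arm:
  steps:
    - [[0,-0.07,0.6],0,1]
    - [[0,0,0.8],0,1]
    - [[0,0,0.8],0,1]
    - [[0,0,0.7],0,1]
    - [[0,0,0.6],0,1]
    - [[0,0,0.5],0,1]
    - [[0,0,0.3],0,1]
    - [[0,0,0.1],0,1]
    - [[0,0,0],0,1]
    - [[0,0,0],0,1]

```text
t: 19.3
ee_pos: [637.6, 80.6, 98.1]
orientation: [-3.134, -0.214, -0.002]
ft_force: [1.4, -1.0, -0.5]
width: 24.0
grasp_force: 30.0
```

```bash
python3 to.py 635.8 79.5 90.7 0.139
```

```text
t19.30 tcp [637.6  80.6  98.1] psi 0.1362 tilt [0.001 0.   ] q [ 0.11  0.6   1.66 -0.    0.88  1.54] w 24.0 g 30.0 f [ 1.4 -1.  -0.5]
turn units -0.032
shift units after turn [-0.078  0.032  0.296]
```

>>> move_arm:
  steps:
    - [[-0.05,0.02,0.1],0,1]
    - [[0,0,0.1],0,1]
    - [[0,0,0.07],0,1]
    - [[0,0,0],0,1]
    - [[0,0,0],0,1]
    - [[0,0,0],0,0.5]
    - [[0,0,0],0,0.5]
    - [[0,0,0],0,0.5]
    - [[0,0,0],0,0.5]
    - [[0,0,-0.4],0,0.5]
    - [[0,0,-1],0,0.5]
    - [[0,0,-1],0,0.4]
    - [[0,0,-1],0,0.4]
    - [[0,0,-0.6],0,0.4]
    - [[0,0,0],0,0.4]

```text
t: 20.55
ee_pos: [638.3, 80.2, 195.4]
orientation: [-3.134, -0.214, -0.011]
ft_force: [1.0, 0.1, 0.3]
width: 52.8
grasp_force: 0.0
```

```bash
python3 to.py 434.5 60.5 190 1.453
```

```text
t20.55 tcp [638.3  80.2 195.4] psi 0.1363 tilt [0.007 0.   ] q [ 0.11  0.48  1.61 -0.    1.04  1.54] w 52.8 g 0.0 f [1.  0.1 0.3]
turn units -15.088
shift units after turn [-1.741 -8.003  0.216]
```

>>> move_arm:
  steps:
    - [[-0.8,0,0],0,0.4]
    - [[-0.8,0,0],0,0.4]
    - [[-0.8,0,0],0,0.4]
    - [[-0.8,0,0],0,0.4]
    - [[-0.8,0,0],0,0.4]
    - [[-0.8,0,0],0,0.4]
    - [[-0.8,0,0],0,0.4]
    - [[-0.8,0,0],0,0.4]
    - [[-0.8,-0.2,0],0,0.4]
    - [[-0.8,-0.13,0],0,0.4]
    - [[0,0,0],-1,0.4]
    - [[0,0,0],-1,0.4]
    - [[0,0,0],-1,0.4]
    - [[0,0,0],-1,0.4]
    - [[0,0,0],-1,0.4]
    - [[0,0,0],-1,0.4]
    - [[0,0,0],-1,0.4]
    - [[0,0,0],-1,0.4]
    - [[0,0,0],-1,0.4]
    - [[0,0,0],-1,0.4]

```text
t: 22.22
ee_pos: [436.1, 60.9, 190.1]
orientation: [-2.747, -1.524, 0.002]
ft_force: [0.3, -0.7, 0.5]
width: 53.0
grasp_force: 0.0
```

>>> move_arm:
  steps:
    - [[0,0,0],-1,0.4]
    - [[0,0,0],-1,0.4]
    - [[0,0,0],-1,0.4]
    - [[0,0,0],-1,0.4]
    - [[0,0,0],-1,0.4]
    - [[0,0,0],-0.09,0.4]
    - [[0,0,0],0,0.4]
    - [[0,0,0],0,0.4]

```text
t: 22.88
ee_pos: [436.4, 60.9, 190.4]
orientation: [-2.351, -2.084, 0.001]
ft_force: [-0.3, -0.0, 0.3]
width: 52.6
grasp_force: 0.0
```

```bash
python3 to.py 434.5 60.5 4 1.453;  python3 - <<'E'
from fit import *
np.set_printoptions(precision=3,suppress=True)
im=cams.get_image("side");A=im["image"][:,:,::-1].copy()
cv2.imwrite("pics/e_v.png",cv2.resize(A[120:320,110:360],(750,600),interpolation=cv2.INTER_CUBIC))
for n,q in(("carton",(636,79.5,-1.43)),("bottle",(621,184.5,0))):
    e=proj(im,[q[0],q[1],70])
    for r in cams.cut_out("side",n): print(n,r["p"],r["rect"],e, proj(im,[q[0],q[1],16+(112 if n=="carton" else 88)]))
E
```

```text
t22.88 tcp [436.4  60.9 190.4] psi 1.4507 tilt [-0. -0.] q [0.11 0.2  2.05 0.   0.89 0.23] w 52.6 g 0.0 f [-0.3 -0.   0.3]
turn units -0.026
shift units after turn [-0.026 -0.074  7.456]
carton 0.93 [185.2, 206.2, 41.3, 33.8] [184.461 209.622] [182.127 190.095]
bottle 0.9 [167.7, 236.3, 23.7, 29.4] [167.442 238.722] [165.499 226.979]
bottle 0.71 [181.2, 236.9, 83.9, 83.7] [167.442 238.722] [165.499 226.979]
```

View pics/e_v.png

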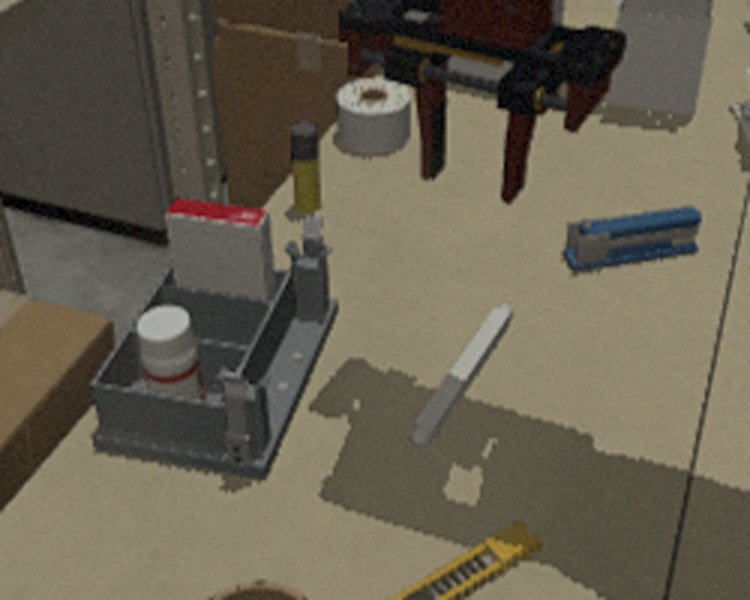

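>>> move_arm:
  steps:
    - [[-0.03,-0.07,0.7],0,0.4]
    - [[0,0,1],0,0.4]
    - [[0,0,1],0,0.4]
    - [[0,0,1],0,0.4]
    - [[0,0,1],0,0.4]
    - [[0,0,1],0,0.4]
    - [[0,0,0.7],0,0.4]
    - [[0,0,0.5],0,0.4]
    - [[0,0,0.2],0,0.4]
    - [[0,0,0.1],0,0.4]
    - [[0,0,0],0,0.4]
    - [[0,0,0],0,0.4]

```text
t: 24.03
ee_pos: [435.3, 60.5, 11.2]
orientation: [2.348, 2.086, 0.001]
ft_force: [0.3, -0.8, 0.0]
width: 52.6
grasp_force: 0.0
```

```bash
python3 to.py 434.5 60.5 4 1.453
```

```text
t24.03 tcp [435.3  60.5  11.2] psi 1.4529 tilt [0.    0.001] q [0.11 0.56 2.13 0.   0.45 0.23] w 52.6 g 0.0 f [ 0.3 -0.8  0. ]
turn units -0.001
shift units after turn [-0.003 -0.033  0.289]
```

>>> move_arm:
  steps:
    - [[0,-0.03,0.12],0,0.4]
    - [[0,0,0.1],0,0.4]
    - [[0,0,0.05],0,0.4]
    - [[0,0,0],0,0.6]
    - [[0,0,0],0,0.8]
    - [[0,0,0],0,1]
    - [[0,0,0],0,1]
    - [[0,0,0],0,1]
    - [[0,0,0],0,1]
    - [[0,0,0],0,1]
    - [[0,0,0],0,1]
    - [[0,0,0],0,1]
    - [[0,0,0],0,1]
    - [[0,0,0],0,1]

```text
t: 25.2
ee_pos: [434.2, 60.5, 4.0]
orientation: [2.348, 2.087, 0.0]
ft_force: [0.5, -0.3, 0.6]
width: 15.6
grasp_force: 30.0
```

```bash
python3 to.py 434.5 60.5 154 1.453
```

```text
t25.20 tcp [434.2  60.5   4. ] psi 1.4532 tilt [0. 0.] q [0.11 0.57 2.14 0.   0.43 0.23] w 15.6 g 30.0 f [ 0.5 -0.3  0.6]
turn units 0.002
shift units after turn [ 1.000e-03  1.300e-02 -6.001e+00]
```

Gripped. Lift 150 mm, turn -2.94 units to align with the carrier.

>>> move_arm:
  steps:
    - [[0,0,-0.4],0,1]
    - [[0,0,-0.8],0,1]
    - [[0,0,-0.9],0,1]
    - [[0,0,-0.9],0,1]
    - [[0,0,-0.9],0,1]
    - [[0,0,-0.9],0,1]
    - [[0,0,-0.7],0,1]
    - [[0,0,-0.5],0,1]
    - [[0,0,0],-0.98,1]
    - [[0,0,0],-0.98,1]
    - [[0,0,0],-0.98,1]
    - [[0,0,0],0,1]
    - [[0,0,0],0,1]

```text
t: 26.28
ee_pos: [433.7, 60.5, 154.3]
orientation: [-2.065, -2.368, 0.0]
ft_force: [0.4, 0.1, -0.4]
width: 15.8
grasp_force: 30.0
```

```bash
python3 to.py 566.8 118.3 154 1.710
python3 - <<'E'
from fit import *
np.set_printoptions(precision=3,suppress=True)
o=ctrl.get_obs()
for c in("top","side"):
    im=cams.get_image(c);e=proj(im,[o["ee_pos"][0],o["ee_pos"][1],158])
    for r in cams.cut_out(c,"keeper_bar"):
        print(c,r["p"],r["rect"],r["pixels"].sum(),e)
        if np.hypot(*(np.array(r["rect"][:2])-e))<20:
            u,v,w,h=r["rect"];roi=[int(u-w/2-15),int(v-h/2-15),int(u+w/2+15),int(v+h/2+15)]
            sg=seg(im,r["pixels"],roi)
            yx=np.argwhere(sg);
            # ends along bar: image extent of unoccluded tips
            rr=cv2.minAreaRect(yx[:,::-1].astype(np.float32));b=cv2.boxPoints(rr)/S+roi[:2]
            b=sorted(b.tolist());print([at_z(im,*p,158)[:2] for p in b])
E
```

```text
t26.28 tcp [433.7  60.5 154.3] psi 1.7072 tilt [ 0. -0.] q [ 0.11  0.26  2.08  0.    0.8  -0.03] w 15.8 g 30.0 f [ 0.4  0.1 -0.4]
turn units -0.032
shift units after turn [1.552 5.591 0.011]
top 0.55 [229.0, 209.6, 50.0, 5.1] 58 [234.663 207.061]
[array([434.575,  35.908]), array([422.409,  29.114]), array([447.699,  12.684]), array([435.465,   5.934])]
side 0.61 [265.1, 193.4, 14.2, 48.0] 321 [267.593 193.357]
[array([428.524, 152.572]), array([407.146, 151.853]), array([464.825, -29.582]), array([438.61 , -28.839])]
```

>>> move_arm:
  steps:
    - [[0.22,0.8,0],-0.03,1]
    - [[0.22,0.8,0],0,1]
    - [[0.22,0.8,0],0,1]
    - [[0.22,0.8,0],0,1]
    - [[0.22,0.8,0],0,1]
    - [[0.22,0.8,0],0,1]
    - [[0.22,0.79,0],0,1]
    - [[0,0,0.5],0,1]
    - [[0,0,0.5],0,1]
    - [[0,0,0],0,1]
    - [[0,0,0],0,1]
    - [[0,0,0],0,1]

```text
t: 27.48
ee_pos: [565.7, 117.8, 128.4]
orientation: [-2.058, -2.372, 0.002]
ft_force: [0.2, -0.5, -1.0]
width: 15.5
grasp_force: 30.0
```

```bash
python3 to.py 566.8 118.3 129 1.710
python3 - <<'E'
from fit import *
o=ctrl.get_obs();x,y,z=o["ee_pos"]
im=cams.get_image("side");A=im["image"][:,:,::-1].copy();cv2.imwrite("pics/f_side.png",A)
S0=5;x0,y0=150,150
B=cv2.resize(A[y0:y0+120,x0:x0+110],None,fx=S0,fy=S0,interpolation=cv2.INTER_CUBIC)
def pl(P,col):
    q=[((proj(im,p)-[x0,y0]+.5)*S0).astype(int) for p in P];cv2.polylines(B,[np.array(q)],True,col,1)
c=(618.3,125.5,.139)
def w(a,b,h): return [c[0]+np.cos(c[2])*a-np.sin(c[2])*b,c[1]+np.sin(c[2])*a+np.cos(c[2])*b,h]
for s in(1,-1): pl([w(-62,s*70,68),w(-42,s*70,68),w(-42,s*101,68),w(-62,s*101,68)],(0,0,255)); pl([w(-52,s*95,101),w(-52,s*84,86)],(255,0,255))
pl([w(-60,-88,z-4),w(-60,88,z-4),w(-44,88,z-4),w(-44,-88,z-4)],(0,255,0))
pl([w(-60,-88,z+12),w(-60,88,z+12),w(-44,88,z+12),w(-44,-88,z+12)],(0,255,0))
cv2.imwrite("pics/f_v.png",B)
E
```

```text
t27.48 tcp [565.7 117.8 128.4] psi 1.7120 tilt [-0.    -0.002] q [ 0.18  0.48  1.8  -0.    0.87  0.04] w 15.5 g 30.0 f [ 0.2 -0.5 -1. ]
turn units 0.023
shift units after turn [ 0.013  0.044 -0.022]
```

View pics/f_v.png

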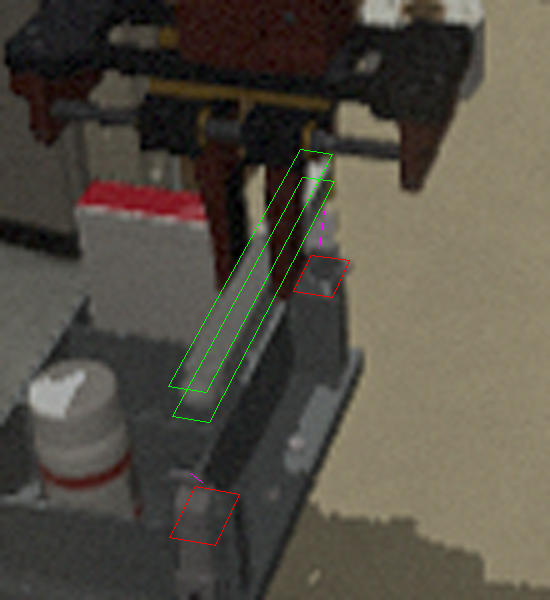

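```bash
cat > g.py <<'E'
from fit import *
T=[]
c=(618.3,125.5,.139)
def w(a,b,h): return [c[0]+np.cos(c[2])*a-np.sin(c[2])*b,c[1]+np.sin(c[2])*a+np.cos(c[2])*b,h]
for cam in("top","side"):
    im=cams.get_image(cam);A=cv2.imread(f"pics/{cam}0.png")
    for s in(1,-1):
        u,v=proj(im,w(-52,s*85,75)).astype(int);x0,y0=u-20,v-15
        B=cv2.resize(A[y0:y0+30,x0:x0+40],None,fx=10,fy=10,interpolation=cv2.INTER_CUBIC)
        B=cv2.convertScaleAbs(B,alpha=1.6)
        def pl(P,col):
            q=[((proj(im,p)-[x0,y0]+.5)*10).astype(int) for p in P];cv2.polylines(B,[np.array(q)],True,col,1)
        pl([w(-62,s*70,68),w(-42,s*70,68),w(-42,s*86,68),w(-62,s*86,68)],(0,0,255))
        pl([w(-60,s*70,84),w(-44,s*70,84),w(-44,s*88,84),w(-60,s*88,84)],(0,255,0))
        pl([w(-52,s*95,101),w(-52,s*84,86)],(255,0,255))
        T.append(B)
cv2.imwrite("pics/g_v.png",np.vstack([np.hstack(T[:2]),np.hstack(T[2:])]))
E
python3 g.py
```

```text
(no output)
```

View pics/g_v.png

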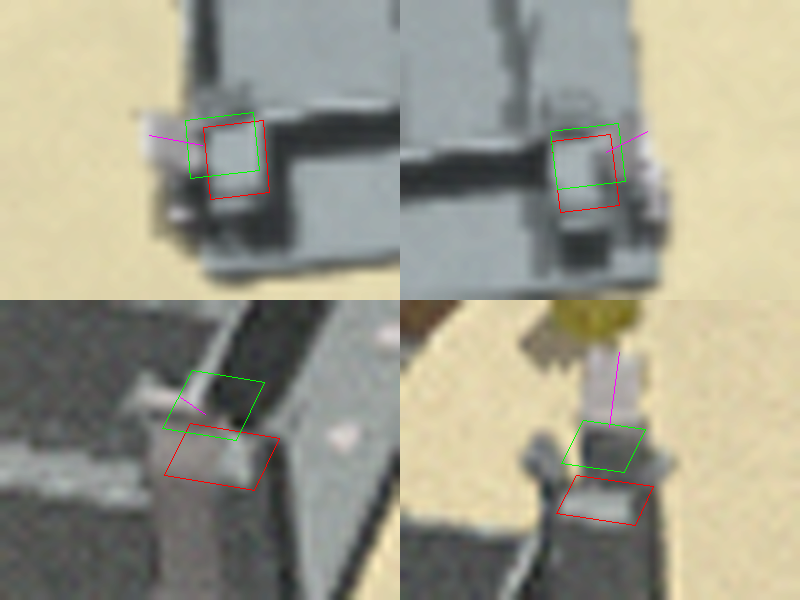

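>>> move_arm:
  steps:
    - [[0,0.03,0.3],0,1]
    - [[0,0,0.3],0,1]
    - [[0,0,0.3],0,1]
    - [[0,0,0.2],0,1]
    - [[0,0,0.1],0,1]
    - [[0,0,0],0,1]
    - [[0,0,0],0,1]

```text
t: 28.22
ee_pos: [567.7, 118.4, 98.6]
orientation: [-2.059, -2.373, 0.001]
ft_force: [-0.2, 0.2, -0.7]
width: 15.6
grasp_force: 30.0
```

```bash
python3 to.py 566.8 118.3 72 1.710
```

```text
t28.22 tcp [567.7 118.4  98.6] psi 1.7123 tilt [-0.    -0.001] q [0.19 0.53 1.81 0.   0.81 0.04] w 15.6 g 30.0 f [-0.2  0.2 -0.7]
turn units 0.027
shift units after turn [ 1.000e-03 -3.500e-02  1.066e+00]
```

>>> move_arm:
  steps:
    - [[0,-0.02,0.15],0,1]
    - [[0,0,0.15],0,1]
    - [[0,0,0.1],0,1]
    - [[0,0,0.1],0,1]
    - [[0,0,0],0,1]
    - [[0,0,0],0,1]

```text
t: 28.72
ee_pos: [568.6, 118.8, 87.3]
orientation: [2.058, 2.372, 0.004]
ft_force: [0.8, 2.2, 4.2]
width: 15.9
grasp_force: 30.0
```

```bash
python3 to.py 566.8 118.3 72 1.710
```

```text
t28.72 tcp [568.6 118.8  87.3] psi 1.7124 tilt [0.    0.003] q [0.19 0.54 1.81 0.   0.78 0.04] w 15.9 g 30.0 f [0.8 2.2 4.2]
turn units 0.028
shift units after turn [-0.01  -0.075  0.614]
```

>>> move_arm:
  steps:
    - [[0,-0.05,0.15],0,1]
    - [[0,0,0.15],0,1]
    - [[0,0,0.15],0,1]
    - [[0,0,0.1],0,1]
    - [[0,0,0],0,1]
    - [[0,0,0],0,1]

```text
t: 29.22
ee_pos: [566.2, 118.4, 72.5]
orientation: [-2.059, -2.373, -0.001]
ft_force: [1.2, 3.2, -1.0]
width: 15.7
grasp_force: 30.0
```

```bash
python3 to.py 566.8 118.3 72 1.710
```

```text
t29.22 tcp [566.2 118.4  72.5] psi 1.7121 tilt [0. 0.] q [0.19 0.57 1.82 0.   0.76 0.04] w 15.7 g 30.0 f [ 1.2  3.2 -1. ]
turn units 0.024
shift units after turn [-0.007  0.024  0.02 ]
```

>>> move_arm:
  steps:
    - [[0,0,0.05],0,1]
    - [[0,0,0.05],0,1]
    - [[0,0,0],0,1]
    - [[0,0,0],0,1]

```text
t: 29.55
ee_pos: [566.2, 118.1, 71.3]
orientation: [2.059, 2.373, 0.001]
ft_force: [-1.9, 1.5, 12.7]
width: 15.8
grasp_force: 30.0
```

```bash
python3 to.py 566.8 118.3 72 1.710
```

```text
t29.55 tcp [566.2 118.1  71.3] psi 1.7122 tilt [0. 0.] q [ 0.19  0.57  1.82 -0.    0.75  0.04] w 15.8 g 30.0 f [-1.9  1.5 12.7]
turn units 0.025
shift units after turn [ 0.006  0.023 -0.03 ]
```

>>> move_arm:
  steps:
    - [[0,0,0],0,0.6]
    - [[0,0,0],0,0.6]
    - [[0,0,0],0,0.6]
    - [[0,0,0],0,0.6]
    - [[0,0,-0.3],0,0.6]
    - [[0,0,-0.8],0,0.6]
    - [[0,0,-0.5],0,0.9]
    - [[0,0,0],0,1]
    - [[0,0,0],0,1]
    - [[0,0,0],0,1]
    - [[0,0,0],0,1]
    - [[0,0,0],0,1]

```text
t: 30.55
ee_pos: [565.5, 118.1, 109.4]
orientation: [-2.058, -2.372, 0.002]
ft_force: [-0.6, -0.4, -0.5]
width: 1.2
grasp_force: 0.0
```

```bash
python3 to.py 566.8 118.3 86 1.710
```

```text
t30.55 tcp [565.5 118.1 109.4] psi 1.7124 tilt [-0.    -0.001] q [0.19 0.51 1.81 0.   0.83 0.04] w 1.2 g 0.0 f [-0.6 -0.4 -0.5]
turn units 0.027
shift units after turn [0.002 0.054 0.937]
```

>>> move_arm:
  steps:
    - [[0,0.05,0.4],0,1]
    - [[0,0,0.3],0,1]
    - [[0,0,0.15],0,1]
    - [[0,0,0.1],0,1]
    - [[0,0,0.06],0,1]
    - [[0,0,0],0,1]
    - [[0,0,0],0,1]

```text
t: 31.13
ee_pos: [567.3, 118.3, 84.8]
orientation: [-2.059, -2.373, -0.0]
ft_force: [0.9, 0.0, -0.5]
width: 0.0
grasp_force: 0.0
```

```bash
python3 to.py 566.8 118.3 84 1.710
```

```text
t31.13 tcp [567.3 118.3  84.8] psi 1.7124 tilt [0. 0.] q [0.19 0.55 1.81 0.   0.78 0.04] w 0.0 g 0.0 f [ 0.9  0.  -0.5]
turn units 0.027
shift units after turn [ 0.001 -0.02   0.033]
```

>>> move_arm:
  steps:
    - [[0,0,0.05],0,1]
    - [[0,0,0.04],0,1]
    - [[0,0,0],0,1]
    - [[0,0,0],0,1]

```text
t: 31.47
ee_pos: [567.7, 118.4, 84.3]
orientation: [2.058, 2.372, 0.001]
ft_force: [-3.9, -0.9, 14.2]
width: 0.7
grasp_force: 7.2
```

>>> move_arm:
  steps:
    - [[0,0,-0.3],0,1]
    - [[0,0,-0.8],0,1]
    - [[0,0,-1],0,1]
    - [[0,0,-1],0,1]
    - [[0,-0.9,-1],0,1]
    - [[0,-0.9,0],0,1]
    - [[0,-0.9,0],0,1]
    - [[0,-0.9,0],0,1]
    - [[0,-0.9,0],0,1]
    - [[-0.9,0,0],0,1]
    - [[-0.9,0,0],0,1]
    - [[-0.9,0,0],0,1]
    - [[-0.9,0,0],0,1]
    - [[-0.9,0,0],0,1]
    - [[-0.9,0,0],0,1]
    - [[-0.9,0,0],0,1]
    - [[-0.9,0,0],0,1]
    - [[-0.9,0,0],0,1]
    - [[-0.9,0,0],0,1]
    - [[0,0,0],0,1]

```text
t: 33.13
ee_pos: [488.6, -123.2, 185.6]
orientation: [2.06, 2.369, 0.0]
ft_force: [-0.2, 0.4, 0.1]
width: 0.4
grasp_force: 0.0
```

```bash
python3 to.py
python3 - <<'E'
from fit import *
np.set_printoptions(precision=3,suppress=True)
M["keeper_bar"]=[box(-8,8,-80,80,0,16)]
for c in("top","side"):
    im=cams.get_image(c);cv2.imwrite(f"pics/z_{c}.png",im["image"][:,:,::-1])
    for n,q,h,z in(("keeper_bar",(567,118,.139),76,68),("bottle",(621,184.5,0),60,16),("carton",(636,79.5,-1.43),72,16)):
        e=proj(im,[q[0],q[1],h])
        for r in cams.cut_out(c,n)[:3]:
            if np.hypot(*(np.array(r["rect"][:2])-e))>25: continue
            u,v,w,hh=r["rect"];roi=[int(u-w/2-15),int(v-hh/2-15),int(u+w/2+15),int(v+hh/2+15)]
            m=r["pixels"];rm=render(im,M[n],q,(0,0),(384*S,512*S),z)[::S,::S]
            print(c,n,round(r["p"],2),"iou",(m&rm).sum()/(m|rm).sum(),np.argwhere(m).mean(0)-np.argwhere(rm).mean(0))
E
```

```text
t33.13 tcp [ 488.6 -123.2  185.6] psi 1.7100 tilt [-0.001  0.002] q [-0.27  0.3   1.93 -0.    0.92 -0.41] w 0.4 g 0.0 f [-0.2  0.4  0.1]
top keeper_bar 0.92 iou 0.8425357873210634 [ 0.573 -0.761]
top keeper_bar 0.32 iou 0.017477724468814255 [-12.646  -0.929]
top bottle 0.55 iou 0.8997134670487106 [-0.494 -0.507]
top carton 0.64 iou 0.7893518518518519 [-0.788 -1.031]
side keeper_bar 0.92 iou 0.8262548262548263 [-1.913  0.859]
side bottle 0.66 iou 0.6705729166666666 [-4.816 -1.592]
side carton 0.91 iou 0.6900269541778976 [-6.437 -0.832]
```

```bash
python3 -c "
from workcell import ctrl
print(ctrl.close_job())"
```

```text
the job is handed in; nothing more can be done
None
```

The job is handed in at about 33 s: the bottle stands in the wide bay, the carton in the narrow bay, and the keeper bar is snapped down on its seats (bar top measured at about 84 mm under a 14 N press). The hand-in call returned no verdict, so the result rests on my force readings and camera checks.

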